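# Pack the snack keeper, seat its covers and click it shut

### The job

Pack the open snack keeper: lay every carton flat on the floor of its two wells (two cartons side by side fit in each well), then put one flat white cover in each well, grip upwards, and press it down until it sits level and fully home on its lowered sealing frame. Last, swing the hinged lid over and press its free edge down until the catch clicks and the lid stays shut; leave the other things on the counter where they stand.

Things in the scene. Friction and masses are not known exactly. Their poses are not given: they have to be found in the camera images.
- keeper: open white box fixed on the counter, 162 (x) by 246 mm (y), walls 6 mm thick, 68 mm tall; origin centre of underside. Lid hinge on its +x rim (far side), catch mid -x side. A 6 mm divider at y=0 makes two wells, each 150 (x) by 114 mm (y) inside, floor 6 mm up. A black sealing frame along each well's walls (see joints) leaves an opening of 136 (x) by 99 mm (y)
- well_left (a point): centre of the floor of the well on the keeper's +y side; axes as the keeper's
- well_right (a point): centre of the floor of the well on the keeper's -y side; axes as the keeper's
- frame_left (a joint): black sealing frame of the left well: distance pushed down, m: 0 = raised, 0.008 = fully down. 7 mm wide; its top is 48 mm above the counter when raised, 40 mm when down. A push of about 6 N slides it; it stays where left, no springing back
- frame_right (a joint): sealing frame of the right well, as frame_left
- lid (a joint): angle of the clear lid with white rim, 246 mm wide, 181 mm deep, 6 mm thick (rim 8 mm), 0.3 kg: 0 = shut, about 2.1 = open, leaning back. A stiff hinge (0.22 Nm) holds it open; at about 0.08 rad it rests on the spring catch and needs about 6 to 12 N down on the free edge to click past it to 0
- lid_hinge (a point): middle of the lid's hinge axis, 68 mm above the counter, 81 mm from the keeper's centre in its +x; axis parallel to the keeper's y. Frame turns with the lid: x from free edge to hinge, z out of its outer face (up when shut)
- lid_edge (a point): middle of the lid's free edge on its outer (top) face, 166 mm from the hinge axis; frame turns with the lid: z is the outward face (up when shut). A 44 mm wide tongue, 24 mm long, hangs below the edge beyond it
- carton0: cereal-bar carton of brown cardboard with a pale band, 80 mm (x) by 30 mm (y) by 26 mm tall, 70 g; origin at its middle, z up as it lies at the start. Two to four of the four cartons are there, lying on the counter; None when absent
- carton1: cereal-bar carton of brown cardboard with a pale band, 80 mm (x) by 30 mm (y) by 26 mm tall, 70 g; origin at its middle, z up as it lies at the start. Two to four of the four cartons are there, lying on the counter; None when absent
- carton2: cereal-bar carton of brown cardboard with a pale band, 80 mm (x) by 30 mm (y) by 26 mm tall, 70 g; origin at its middle, z up as it lies at the start. Two to four of the four cartons are there, lying on the counter; None when absent
- carton3: cereal-bar carton of brown cardboard with a pale band, 80 mm (x) by 30 mm (y) by 26 mm tall, 70 g; origin at its middle, z up as it lies at the start. Two to four of the four cartons are there, lying on the counter; None when absent
- cover_a: flat white cover plate, 142 mm (x) by 106 mm (y) by 5 mm, 130 g, with a straight grip in the middle of its top, 50 mm (x) by 16 mm (y), rising from 5 to 23 mm; origin at the centre of its underside. Fits either well, long side along the keeper's x (either way round), with 4 mm play all round. Lies on the counter at the start, grip up
- cover_b: flat white cover plate, 142 mm (x) by 106 mm (y) by 5 mm, 130 g, with a straight grip in the middle of its top, 50 mm (x) by 16 mm (y), rising from 5 to 23 mm; origin at the centre of its underside. Fits either well, long side along the keeper's x (either way round), with 4 mm play all round. Lies on the counter at the start, grip up
- spice_jar: bystander, not to be disturbed: small closed spice jar, 36 mm wide, 75 mm tall, between the two covers; origin at the centre of its underside
- mug: bystander, not to be disturbed: white mug, 80 mm wide, 90 mm tall, at the right; origin at the centre of its underside
- sugar_bowl: bystander, not to be disturbed: blue bowl, 110 mm wide, 50 mm tall, left of the keeper; origin at the centre of its underside
- spoon: bystander, not to be disturbed: metal spoon with a wooden handle, 200 mm long, lying at the left; origin at the centre of its underside
Mind the look-alikes: they are no part of the job. Leave any yellow look-alike of the cover_a alone. Leave any orange look-alike of the carton0 alone.

How it is judged:
By the outcome, as a careful person would: the job done as asked, in the order asked, and still so for the second after the job is handed in, with the robot touching nothing.
Of carton0, carton1, carton2, carton3 only 2 to 4 are there at a start; the rules pass over those that are not, and their reading is None.
At some moment in a run one of carton0, carton1, carton2, carton3, cover_a, cover_b may be knocked a few centimetres aside while the robot is not near it.
It also fails if it takes over 210 s, if anything falls off the work surface, if the arm or the gripper's body presses on something with over 40 N, if the wrist force passes 120 N, or if a joint passes its speed limit or range.

### The arm

A 6-joint arm with a two-finger parallel gripper is mounted at the origin on the work surface. World frame = base frame: x ahead of the robot, y to its left, z up, the work surface at z = 0. Lengths are in m, angles in rad, forces in N, time in s.
With the tool pointing down it reaches from about 0.35 to 0.775 m from the base axis. Payload 7.3 kg.
Tool frame: the origin (TCP) lies midway between the tips of the shut fingers; the grasp point (between the pads) lies grasp_offset behind it (grasp_offset is the distance from the TCP to the grasp point, in m); z points along the fingers, y is the line along which they close (so a half turn about z gives the same grasp; the last joint's range is limited). The gripper opens to 92 mm and grips with 3 to 60 N. Pads are 19 mm wide; open, the fingers measure 130 mm over their backs; the gripper's body (75 mm by 190 mm) begins 47 mm behind the grasp point.
Start: joints at [1.183, 0.342, 1.524, -0, 1.275, -0.146], TCP at [0.126, 0.51, 0.227] pointing down, gripper open.
Joint ranges: [-2.53, 2.53], [-0.77, 2.02], [0.04, 2.7], [-1, 4.14], [0.28, 2.66], [-3.11, 3.11]. Speed limits (rad/s): [2.57, 2.57, 3.14, 3.14, 3.14, 3.14].

### API

Orientations are given as [roll, pitch, yaw] about the fixed x, y, z axes, in that order (R = Rz(yaw) Ry(pitch) Rx(roll)).
In Python, from cell import * gives the robot as it stands.
- The arm moves only by the tool step_arm, never from a script. Its argument "plan" is a list of rows, each a list of 5 numbers: the closure, from -1 (fully open) to 1 (shut), then the shift along the tool's x, y, z in m, then the turn about the tool's z in rad. In form: [[hand, x, y, z, twist], ...]. A call has 1 to 20 rows; each row is the pose to reach, as a shift and turn from the pose commanded when the call began, along the tool's axes at that moment; what a row does not reach only later rows make up. A row lasts 1/8 s, in which the tool goes at most 62.5 mm and 10.7 degrees, less where a joint would pass 70% of its speed; a pose out of reach is approached as far as the arm can. A call with a gripper value outside its range is refused whole. The fingers move at their own pace and stop on an object; "grip_force" is the grip in N (left out, the last holds). Time passes only in rows, so rows that repeat a pose let the fingers close. It gives the time, the measured TCP pose, the force, the opening and the grip force at its end, in the units of the state.
- observe(): the state, without advancing time (a new reading comes with each control period).
- read_camera(name): name is "side" or "top"; returns a dict with "img" (420x560x3 uint8, red, green, blue), "range_z" (420x560 float32, m along the optical axis (not along the pixel's ray), 0 where there is no reading), "fx", "fy", "cx", "cy" (pixels), "R" (3x3) and "t" (3): a world point X has camera coordinates R X + t. Camera axes: x right, y down, z forward; pixel columns grow to the right and rows downward; lengths in m; the calibration is good to about 2 mm. A picture is of the moment at which its call begins.
- hand_in(): hands the job in; it is judged then, once.
The state is a dict: "time": time; "qpos": joint angles; "qvel": joint speeds; "joint_efforts": joint torques, N m; "tool_pos": TCP position; "tool_rot": TCP orientation; "contact_force": force on the tool from outside, world axes, zero at the start; "torque": the same for the moment, N m; "opening": finger opening in m; "grip_force": force on a finger pad.
Only numpy, scipy, OpenCV 4.12 (cv2) and the standard library are available. Lean on these libraries where they do the work, as an engineer would, in place of code of your own. Each camera call takes 0.05 s, during which the arm holds its last target. There are 200 camera calls.

## Working session

There is one attempt and no reset: what is moved stays moved. The work goes in short steps, Python scripts to look and compute and a tool call to move; the robot and the scene stay as the last step left them, time stands still between calls to the robot, and variables do not carry over. Pictures are saved under pics/ and viewed, at most 14 in all, crops included, and the job is handed in when it is done.

Besides the shell and the picture viewer there is one more tool, called after "Emit:" by a JSON object that holds its "api" and its "payload". step_arm: Moves the arm, as the interface text tells. Its arguments: {"type":"object","properties":{"plan":{"type":"array","items":{"type":"array","items":{"type":"number"}}},"grip_force":{"type":"number"}},"required":["plan"]}

```bash
mkdir -p pics; ls; cat > h.py <<'E'
from cell import *
import numpy as np, cv2
def snap(name,fn,crop=None,scale=1):
    c=read_camera(name); im=cv2.cvtColor(c['img'],cv2.COLOR_RGB2BGR)
    np.savez(''+name+'.npz',**c)
    if crop: x0,y0,x1,y1=crop; im=im[y0:y1,x0:x1]
    if scale!=1: im=cv2.resize(im,None,fx=scale,fy=scale,interpolation=cv2.INTER_CUBIC)
    cv2.imwrite('pics/'+fn,im); return c
def w(c,u,v,z=None):
    d=np.array([(u-c['cx'])/c['fx'],(v-c['cy'])/c['fy'],1.])
    R,t=c['R'],c['t']
    if z is None:
        zz=c['range_z'][int(v),int(u)]; return R.T@(d*zz-t)
    o=-R.T@t; r=R.T@d; return o+r*(z-o[2])/r[2]
def cloud(c):
    v,u=np.mgrid[:420,:560]; z=c['range_z']
    P=np.stack([(u-c['cx'])/c['fx']*z,(v-c['cy'])/c['fy']*z,z],-1)
    return (P-c['t'])@c['R']
E
python3 - <<'E'
from h import *
s=observe();print({k:np.round(v,3) for k,v in s.items()})
for n in('top','side'):
    c=snap(n,n+'0.png',scale=1.42);print(n,c['fx'],c['R'].round(3),c['t'].round(3))
E
```

```text
pics
{'time': np.float64(0.0), 'qpos': array([ 1.183,  0.343,  1.525, -0.   ,  1.275, -0.146]), 'qvel': array([-0.001,  0.001,  0.001, -0.   , -0.   , -0.001]), 'joint_efforts': array([-1.0000e-03, -4.3124e+01, -2.4421e+01,  7.2000e-02,  5.6000e-02,
       -0.0000e+00]), 'tool_pos': array([0.126, 0.509, 0.226]), 'tool_rot': array([-3.14, -0.  ,  2.9 ]), 'contact_force': array([ 0.258, -0.466,  0.244]), 'torque': array([0.014, 0.016, 0.   ]), 'grip_force': np.float64(0.0), 'opening': np.float64(0.092)}
top 437.56904435904323 [[-0.007 -1.     0.004]
 [-0.995  0.007 -0.1  ]
 [ 0.1   -0.005 -0.995]] [-0.012  0.433  1.16 ]
side 438.92374507873564 [[ 0.998 -0.056  0.003]
 [-0.041 -0.767 -0.641]
 [ 0.038  0.639 -0.768]] [-0.443  0.069  1.247]
```

View pics/top0.png

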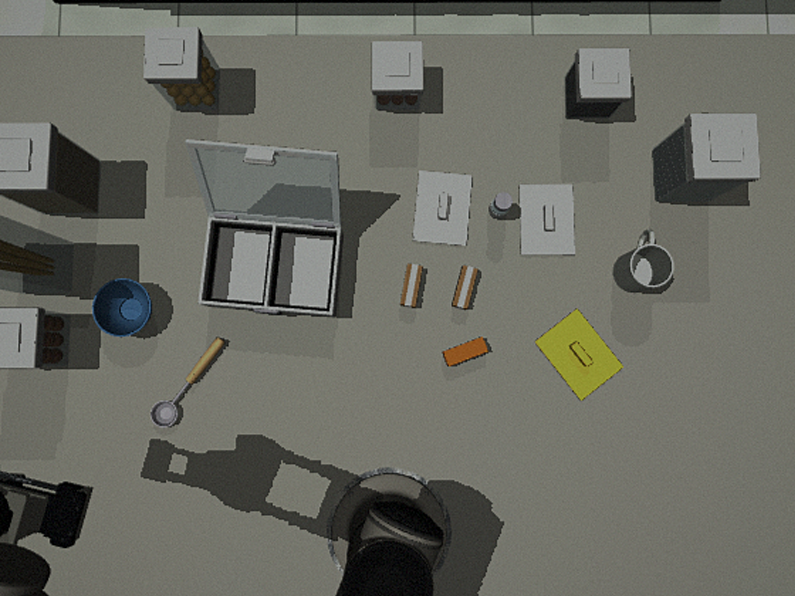

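View pics/side0.png

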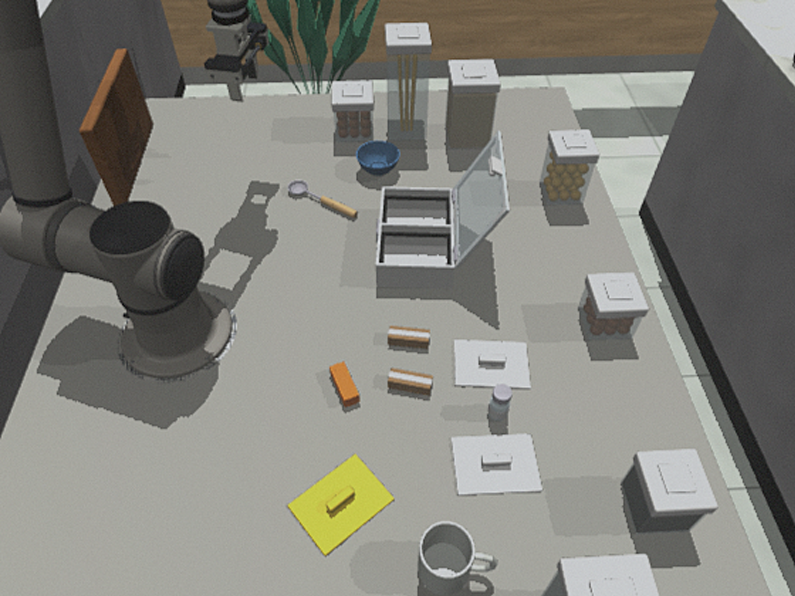

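The top view shows two brown cartons at about (413,285) and (466,287) and white covers at (443,208) and (547,219). The keeper is at about (270,265) with its lid open. The orange and yellow items are the look-alikes. Next I'll measure the poses.

```bash
cat >> h.py <<'E'
def rect(P,m):
    p=P[m][:,:2].astype(np.float32); (c,s,a)=cv2.minAreaRect(p*1000)
    if s[0]<s[1]: s=s[::-1]; a+=90
    a=(a+90)%180-90
    return np.round(c,1),np.round(s,1),round(a,1)
def box(c,b):  # display box (scale 1.42) -> mask
    m=np.zeros((420,560),bool); x0,y0,x1,y1=[int(k/1.42) for k in b]; m[y0:y1,x0:x1]=1; return m
E
python3 - <<'E'
from h import *
c=dict(np.load('top.npz')); P=cloud(c); im=c['img'].astype(int)
z=P[...,2]
for n,b in dict(c0=(390,255,435,315),c1=(445,255,492,315)).items():
    m=box(c,b)&(z>.014); print(n,rect(P,m),np.median(z[m]), m.sum())
    # color mask
for n,b in dict(a=(405,160,480,255),b=(512,175,585,265)).items():
    br=im.min(2); m=box(c,b); 
    mm=m&(br>150); print(n,'plate',rect(P,mm),np.median(z[mm]),mm.sum())
    g=m&(z>.014); print(n,'grip',rect(P,g),np.median(z[g]),g.sum())
m=box(c,(190,205,350,320))&(z>.06)&(z<.074);print('keeper',rect(P,m),np.median(z[m]))
m=box(c,(190,205,350,320))&(z>.06)&(z<.074)
for n,b in dict(jar=(485,185,520,225),mug=(625,225,680,300),bowl=(85,270,160,345)).items():
    m=box(c,b)&(z>.03);print(n,rect(P,m),np.median(z[m]),z[m].max())
m=box(c,(180,130,350,240))&(z>.08);Q=P[m];print('lid',Q.min(0),Q.max(0))
m=box(c,(140,330,235,430))&(im.max(2)-im.min(2)>40);print('spoon',rect(P,m))
c=dict(np.load('side.npz')); P=cloud(c);z=P[...,2]
for n,b in dict(c0=(380,315,437,360),c1=(380,360,440,405),a=(445,330,535,395),b=(445,425,548,500),k=(370,180,460,280)).items():
    t=(.06,.074) if n=='k' else (.014,.04)
    m=box(c,b)&(z>t[0])&(z<t[1]);print('side',n,rect(P,m),np.median(z[m]))
E
```

```text
c0 (array([406.8, -33.9]), array([191.1,  29.9]), -10.7) 0.02611752984082816 338
c1 (array([ 394.5, -101.1]), array([237.7,  54. ]), -36.0) 0.026260559614725988 346
a plate (array([495.2, -90. ]), array([381.2, 108.5]), -8.1) 0.0055282319849584 545
a grip (array([475.3, -67.1]), array([341.6,  21.6]), -16.1) 0.02318492134611061 120
b plate (array([ 461.8, -217.6]), array([483.8, 162.4]), -36.1) 0.005477655577442698 449
b grip (array([ 485.8, -145.6]), array([428.2,  92.9]), -50.7) 0.02263936237891046 137
keeper (array([493.6, 217. ]), array([247.2, 173.9]), 84.5) 0.06810948734194906
jar (array([ 474.1, -109.8]), array([376. ,  35.7]), -37.5) 0.07321842016393608 1.1976353020052128
mug (array([ 392.7, -272.9]), array([540.6, 100.3]), -62.9) 0.07238866459566215 1.1976353020052128
bowl (array([396.4, 266.4]), array([565.4, 107.5]), 84.2) 0.04624154667335029 1.1976353020052128
lid [ 0.31419054 -0.00940604  0.08003847] [0.67465794 0.33104439 1.1976353 ]
spoon (array([335. , 188.9]), array([391.1,  78.1]), -84.7)
side c0 (array([458.9, -45.3]), array([80.5, 34.1]), -13.2) 0.025368321968531497
side c1 (array([ 454.8, -147.8]), array([80.4, 31.9]), -15.3) 0.025419881012965648
side a (array([ 613.3, -108.1]), array([48.4, 18.3]), -8.5) 0.02178398446735367
side b (array([ 590.4, -312.9]), array([50. , 17.2]), 1.2) 0.022162927755545174
side k (array([490.9, 217.3]), array([257.4, 172.1]), 85.4) 0.06713428417270148
```

```bash
python3 - <<'E'
from h import *
for cam,B in dict(top=dict(c0=(390,255,435,315),c1=(445,255,492,315),a=(405,160,480,255),b=(512,175,585,265),k=(190,205,350,320)),side=dict(c0=(380,315,437,360),c1=(380,360,440,405),a=(445,330,535,395),b=(445,425,548,500),k=(370,180,460,280))).items():
    c=dict(np.load(cam+'.npz')); P=cloud(c); z=P[...,2]; ok=c['range_z']>.3
    for n,b in B.items():
        m=box(c,b)&ok
        for t in ([(.06,.074)] if n=='k' else [(.02,.032)] if n[0]=='c' else [(.0175,.03),(.0032,.03)]):
            q=m&(z>t[0])&(z<t[1]); q=cv2.morphologyEx(q.astype(np.uint8),cv2.MORPH_OPEN,np.ones((2,2))).astype(bool) if t[0]<.02 else q
            print(cam,n,t,rect(P,q),q.sum(),np.round(P[q].mean(0),4))
    if cam=='top':
        m=box(c,(485,185,520,225))&ok&(z>.06);print('jar',rect(P,m))
        m=box(c,(625,225,680,300))&ok&(z>.06);print('mug',rect(P,m))
        m=box(c,(85,270,160,345))&ok&(z>.03);print('bowl',rect(P,m))
        m=box(c,(180,130,350,240))&ok&(z>.08)&(z<.3);Q=P[m];print('lid',Q.min(0),Q.max(0))
E
```

```text
top c0 (0.02, 0.032) (array([460.8, -44.1]), array([81.2, 29.9]), -10.7) 325 [ 0.46   -0.044   0.0261]
top c1 (0.02, 0.032) (array([ 456.3, -146.4]), array([80.5, 30.3]), -15.8) 330 [ 0.4559 -0.146   0.0261]
top a (0.0175, 0.03) (array([ 615.2, -110.5]), array([50.6, 16.9]), -5.1) 99 [ 0.6129 -0.1101  0.0195]
top a (0.0032, 0.03) (array([494.8, -92.5]), array([382.4, 108.9]), -8.8) 1333 [ 0.61   -0.1098  0.0117]
top b (0.0175, 0.03) (array([ 453.5, -178.3]), array([435.9,  40.9]), -45.1) 101 [ 0.5862 -0.3117  0.0315]
top b (0.0032, 0.03) (array([ 461.9, -221.7]), array([492.2, 159.3]), -37.2) 1326 [ 0.5878 -0.3138  0.0118]
top k (0.06, 0.074) (array([493.6, 217. ]), array([247.2, 173.9]), 84.5) 1157 [0.5    0.2192 0.0679]
jar (array([ 610. , -214.4]), array([32.4, 31.3]), 65.4)
mug (array([ 491.9, -482.3]), array([99.5, 79.7]), -41.5)
bowl (array([419.3, 493.7]), array([108.1, 107.7]), 14.2)
lid [0.56501538 0.07907252 0.08003847] [0.67465794 0.33104439 0.24200851]
side c0 (0.02, 0.032) (array([458.9, -45.3]), array([80.5, 34.1]), -13.2) 281 [ 0.4587 -0.0464  0.0257]
side c1 (0.02, 0.032) (array([ 454.8, -147.7]), array([80.4, 31.8]), -15.6) 329 [ 0.4547 -0.1487  0.0257]
side a (0.0175, 0.03) (array([ 500.1, -425.2]), array([717.1,  46.8]), 69.7) 95 [ 0.6118 -0.1248  0.0409]
side a (0.0032, 0.03) (array([ 550.1, -420.2]), array([748.2, 146.5]), 77.5) 1125 [ 0.6137 -0.1193  0.014 ]
side b (0.0175, 0.03) (array([ 489.2, -526.6]), array([517. ,  48.4]), 64.0) 130 [ 0.589  -0.322   0.0358]
side b (0.0032, 0.03) (array([ 542.4, -518.5]), array([558.3, 155.6]), 75.6) 1724 [ 0.5914 -0.32    0.0124]
side k (0.06, 0.074) (array([490.9, 217.3]), array([257.4, 172.1]), 85.4) 792 [0.4938 0.2057 0.0667]
```

```bash
cat >> h.py <<'E'
def W(px,py,pz,yaw_deg,s=None):
    "shift/twist from the measured pose to TCP px,py,pz (m), tool down, yaw mod 180"
    s=s or observe(); from scipy.spatial.transform import Rotation as Ro
    R=Ro.from_euler('xyz',s['tool_rot']).as_matrix()
    d=R.T@(np.array([px,py,pz])-s['tool_pos']); psi=np.degrees(np.arctan2(R[1,0],R[0,0]))
    tw=-((yaw_deg-psi+90)%180-90)
    print('shift',d.round(4),'twist',round(np.radians(tw),3)); return d
def fitbox(P,m,L,B,x0):
    "robust fit of a known rectangle to top points: min. outside distance + coverage, from the hull"
    from scipy.optimize import minimize
    p=P[m][:,:2]
    def f(q):
        a=q[2];e=p-q[:2]; u=np.abs(e@[np.cos(a),np.sin(a)])-L/2; v=np.abs(e@[-np.sin(a),np.cos(a)])-B/2
        return (np.clip(u,0,None)**2+np.clip(v,0,None)**2).sum()*1e6
    r=minimize(f,x0,method='Nelder-Mead',options=dict(xatol=1e-5,fatol=1e-4,maxiter=4000));return r.x[:2].round(4),np.degrees(r.x[2]).round(2),r.fun
E
python3 - <<'E'
from h import *
import cell; print([k for k in dir(cell) if not k.startswith('__')]); print(getattr(cell,'grasp_offset',None))
c=dict(np.load('top.npz')); P=cloud(c); z=P[...,2]; ok=c['range_z']>.3; im=c['img'].astype(int)
for n,b in dict(a=(405,160,480,255),b=(512,175,585,265)).items():
    m=box(c,b)&ok&(z>-.01)&(z<.03)&((im.min(2)>110)|(z>.015))
    k=cv2.connectedComponents(m.astype(np.uint8))[1]; l=np.bincount(k[k>0]).argmax(); q=k==l
    print(n,q.sum(),rect(P,q),P[q].mean(0).round(4), fitbox(P,q,.140,.104,[*P[q][:,:2].mean(0),0]))
m=box(c,(190,205,350,320))&ok&(z>.06)&(z<.074); p=P[m][:,:2]
# keeper: side walls and front rim lines
th=np.radians(-5.5);A=np.array([[np.cos(th),np.sin(th)],[-np.sin(th),np.cos(th)]]);o=np.array([.4936,.217])
e=(p-o)@A.T
print('u',np.percentile(e[:,0],[0,1,50,99,100]).round(4),'v',np.percentile(e[:,1],[0,1,50,99,100]).round(4))
for nm,s in dict(front=(e[:,0]<-.072)&(abs(e[:,1])<.11),div=(abs(e[:,1])<.012)&(abs(e[:,0])<.06),lft=(e[:,1]>.108)&(abs(e[:,0])<.06),rgt=(e[:,1]<-.108)&(abs(e[:,0])<.06)).items():
    q=e[s]; i=1 if nm=='front' else 0
    g=np.polyfit(q[:,i],q[:,1-i],1); print(nm,s.sum(),'mean',g[1].round(4),'slope deg',np.degrees(g[0]).round(2), q[:,1-i].min().round(4),q[:,1-i].max().round(4))
E
```

```text
['IKError', 'grasp_offset', 'hand_in', 'observe', 'read_camera']
0.0188
a 2524 (array([ 619.6, -107.6]), array([190.4, 146.5]), -0.5) [ 0.6165 -0.1063  0.0044] (array([ 0.6186, -0.1071]), np.float64(0.15), np.float64(168588.99763379165))
b 2031 (array([ 590.7, -311.3]), array([182.9, 135.5]), -5.3) [ 0.591  -0.3091  0.0056] (array([ 0.5925, -0.3094]), np.float64(-4.58), np.float64(21538.96065823504))
u [-0.087  -0.0847  0.0133  0.0845  0.0869] v [-0.1236 -0.1233 -0.0005  0.1221  0.1236]
front 251 mean -0.0792 slope deg -0.13 -0.087 -0.0729
div 138 mean -0.0011 slope deg 0.24 -0.0046 0.0036
lft 151 mean 0.1187 slope deg 0.28 0.115 0.1236
rgt 119 mean -0.1207 slope deg 0.22 -0.1236 -0.1174
```

```bash
cat > cov.py <<'E'
from h import *
def covers(c,B):
    P=cloud(c); z=P[...,2]; ok=c['range_z']>.3
    for n,b in B.items():
        m=box(c,b)&ok&(z>.0035)&(z<.03)
        for nm,q,d in (('plate',m,(.142,.106)),('grip',m&(z>.014),(.05,.016))):
            k=cv2.connectedComponents(q.astype(np.uint8),connectivity=4)[1]; q=k==np.bincount(k[k>0]).argmax()
            e=P[q][:,:2]; print(n,nm,q.sum(),rect(P,q),e.mean(0).round(4),fitbox(P,q,*d,[*e.mean(0),-.05])[:2])
E
python3 - <<'E'
from cov import *
covers(dict(np.load('top.npz')),dict(a=(405,160,480,255),b=(512,175,585,265)))
covers(dict(np.load('side.npz')),dict(a=(445,330,535,395),b=(445,425,548,500)))
im=cv2.cvtColor(np.load('top.npz')['img'],cv2.COLOR_RGB2BGR)[110:190,275:415]
cv2.imwrite('pics/cov.png',cv2.resize(im,None,fx=5.7,fy=5.7,interpolation=cv2.INTER_CUBIC))
W(.461,-.0447,.12,-11)
E
```

```text
a plate 1442 (array([ 614.9, -106.8]), array([146.3, 106.3]), -6.0) [ 0.6136 -0.1068] (array([ 0.6145, -0.1066]), np.float64(-5.76))
a grip 107 (array([ 614.9, -107.2]), array([49.3, 16.1]), -5.8) [ 0.6144 -0.107 ] (array([ 0.6148, -0.1072]), np.float64(-5.79))
b plate 1464 (array([ 591.5, -308.7]), array([148. , 112.4]), 0.5) [ 0.5913 -0.3107] (array([ 0.5917, -0.3099]), np.float64(0.39))
b grip 117 (array([ 590.8, -311.2]), array([48.6, 16.7]), -1.1) [ 0.5903 -0.3107] (array([ 0.591 , -0.3112]), np.float64(-0.98))
a plate 1247 (array([ 613.8, -107.6]), array([144. , 107.3]), -4.7) [ 0.6135 -0.111 ] (array([ 0.6135, -0.1077]), np.float64(-4.77))
a grip 114 (array([ 613.3, -108.1]), array([48.4, 18.3]), -8.5) [ 0.613  -0.1099] (array([ 0.6138, -0.1085]), np.float64(-7.56))
b plate 1771 (array([ 590. , -312.8]), array([141.9, 106.6]), -0.0) [ 0.5891 -0.3152] (array([ 0.5899, -0.3127]), np.float64(-0.12))
b grip 148 (array([ 590.4, -312.9]), array([50. , 17.2]), 1.2) [ 0.5893 -0.3138] (array([ 0.5904, -0.3127]), np.float64(0.75))
shift [-0.4584 -0.4575  0.1066] twist -0.05
```

View pics/cov.png

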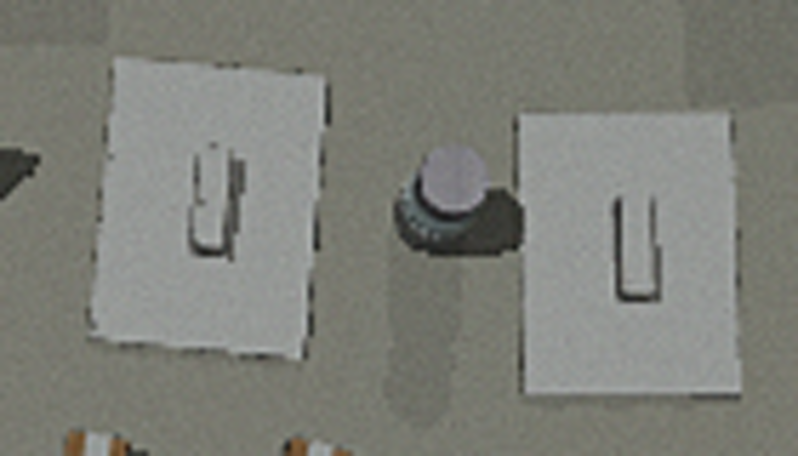

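The crop shows cover a tilted about 5.5° and cover b square. The jar stands between them at (453,180), close enough to the gripper body's ±95 mm reach that I'll grip the covers high. Carton0 goes first.

Emit:
{"api": "step_arm", "payload": {"plan": [[-0.3, -0.458, -0.457, 0.106, -0.05], [-0.3, -0.458, -0.457, 0.106, -0.05], [-0.3, -0.458, -0.457, 0.106, -0.05], [-0.3, -0.458, -0.457, 0.106, -0.05], [-0.3, -0.458, -0.457, 0.106, -0.05], [-0.3, -0.458, -0.457, 0.106, -0.05], [-0.3, -0.458, -0.457, 0.106, -0.05], [-0.3, -0.458, -0.457, 0.106, -0.05], [-0.3, -0.458, -0.457, 0.106, -0.05], [-0.3, -0.458, -0.457, 0.106, -0.05], [-0.3, -0.458, -0.457, 0.106, -0.05], [-0.3, -0.458, -0.457, 0.106, -0.05], [-0.3, -0.458, -0.457, 0.106, -0.05], [-0.3, -0.458, -0.457, 0.106, -0.05]], "grip_force": 15}}

```text
time: 1.85
tool_pos: [0.4604, -0.0426, 0.1209]
tool_rot: [3.141, -0.0, 2.951]
contact_force: [0.2, 0.8, 0.5]
opening: 0.0597
grip_force: 0.0
```

```bash
python3 - <<'E'
from h import *
W(.460,-.0447,.005,-11.5)
E
```

```text
shift [ 0.     -0.0022  0.1159] twist 0.01
```

Emit:
{"api": "step_arm", "payload": {"plan": [[-0.3, 0, -0.002, 0.06, 0.01], [-0.3, 0, -0.002, 0.1, 0.01], [-0.3, 0, -0.002, 0.116, 0.01], [-0.3, 0, -0.002, 0.116, 0.01], [0.8, 0, -0.002, 0.116, 0.01], [0.8, 0, -0.002, 0.116, 0.01], [0.8, 0, -0.002, 0.116, 0.01], [0.8, 0, -0.002, 0.116, 0.01], [0.8, 0, -0.002, 0.116, 0.01], [0.8, 0, -0.002, 0.06, 0.01], [0.8, 0, -0.002, 0.0, 0.01], [0.8, 0, -0.002, -0.02, 0.01], [0.8, 0, -0.002, -0.02, 0.01]], "grip_force": 15}}

```text
time: 3.48
tool_pos: [0.4614, -0.0458, 0.142]
tool_rot: [-3.141, 0.004, 2.94]
contact_force: [-0.6, -0.8, -0.6]
opening: 0.0304
grip_force: 15.0
```

```bash
python3 - <<'E'
from h import *
k=np.array([.4925,.2157]);t=np.radians(-5.3);X=np.array([np.cos(t),np.sin(t)]);Y=np.array([-np.sin(t),np.cos(t)])
for s in(1,-1): print(k+s*.060*Y)
r=k-.060*Y-0.0*X
W(*r,.14,-5.3)
E
```

```text
[0.49804224 0.27544348]
[0.48695776 0.15595652]
shift [0.0154 0.2028 0.0019] twist -0.109
```

Emit:
{"api": "step_arm", "payload": {"plan": [[0.8, 0.006, 0.06, 0, -0.05], [0.8, 0.01, 0.12, 0, -0.109], [0.8, 0.0154, 0.18, 0, -0.109], [0.8, 0.0154, 0.203, 0, -0.109], [0.8, 0.0154, 0.203, 0.0, -0.109], [0.8, 0.0154, 0.203, 0.04, -0.109], [0.8, 0.0154, 0.203, 0.08, -0.109], [0.8, 0.0154, 0.203, 0.11, -0.109], [0.8, 0.0154, 0.203, 0.127, -0.109], [0.8, 0.0154, 0.203, 0.129, -0.109], [0.8, 0.0154, 0.203, 0.129, -0.109]]}}

```text
time: 4.85
tool_pos: [0.4859, 0.1556, 0.0115]
tool_rot: [-3.141, -0.001, 3.048]
contact_force: [0.6, 0.9, -0.0]
opening: 0.0298
grip_force: 15.0
```

Emit:
{"api": "step_arm", "payload": {"plan": [[0.13, 0, 0, 0.001, 0], [0.13, 0, 0, 0.001, 0], [0.13, 0, 0, 0, 0], [0.13, 0, 0, -0.05, 0], [0.13, 0, 0, -0.11, 0], [0.13, 0, 0, -0.13, 0], [0.13, 0, 0, -0.13, 0]]}}

```text
time: 5.72
tool_pos: [0.4871, 0.1566, 0.1434]
tool_rot: [3.14, 0.004, 3.049]
contact_force: [0.1, 0.3, -0.6]
opening: 0.0396
grip_force: 0.0
```

```bash
python3 - <<'E'
from h import *
c=snap('side','s1.png'); c=snap('top','t1.png',scale=1.42); P=cloud(c);z=P[...,2];ok=c['range_z']>.3
m=box(c,(430,240,505,330))&ok&(z>.02)&(z<.032)
print(rect(P,m),m.sum())
W(.4557,-.1470,.12,-15.7)
E
```

```text
(array([ 456.1, -146.3]), array([80.4, 30.3]), -15.9) 327
shift [ 0.0016 -0.3048  0.021 ] twist 0.181
```

View pics/t1.png

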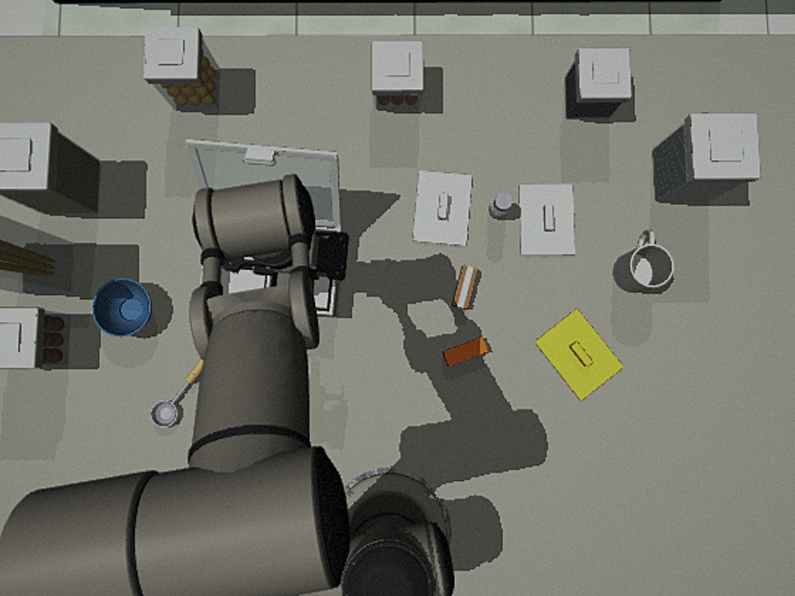

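Carton0 has left the counter, and carton1 is unmoved at (466,287). The arm hides the wells in this view.

Emit:
{"api": "step_arm", "payload": {"plan": [[-0.3, 0.0, -0.06, 0, 0.09], [-0.3, 0.0, -0.12, 0, 0.181], [-0.3, 0.001, -0.18, 0.02, 0.181], [-0.3, 0.001, -0.24, 0.02, 0.181], [-0.3, 0.0015, -0.305, 0.02, 0.181], [-0.3, 0.0015, -0.305, 0.02, 0.181], [-0.3, 0.0015, -0.305, 0.02, 0.181], [-0.3, 0.0015, -0.305, 0.02, 0.181]]}}

```text
time: 6.82
tool_pos: [0.4562, -0.1456, 0.1211]
tool_rot: [3.141, -0.002, 2.87]
contact_force: [-0.4, 0.3, -0.7]
opening: 0.0597
grip_force: 0.0
```

```bash
python3 - <<'E'
from h import *
W(.4555,-.1473,.005,-15.7)
E
```

```text
shift [ 0.     -0.0019  0.1161] twist 0.002
```

Emit:
{"api": "step_arm", "payload": {"plan": [[-0.3, 0, -0.002, 0.06, 0], [-0.3, 0, -0.002, 0.1, 0], [-0.3, 0, -0.002, 0.116, 0], [-0.3, 0, -0.002, 0.116, 0], [0.8, 0, -0.002, 0.116, 0], [0.8, 0, -0.002, 0.116, 0], [0.8, 0, -0.002, 0.116, 0], [0.8, 0, -0.002, 0.116, 0], [0.8, 0, -0.002, 0.116, 0], [0.8, 0, -0.002, 0.06, 0], [0.8, 0, -0.002, 0.0, 0], [0.8, 0, -0.002, -0.02, 0], [0.8, 0, -0.002, -0.02, 0]], "grip_force": 15}}

```text
time: 8.45
tool_pos: [0.4566, -0.1495, 0.143]
tool_rot: [-3.141, 0.004, 2.868]
contact_force: [0.1, -0.1, -1.4]
opening: 0.0294
grip_force: 15.0
```

```bash
python3 - <<'E'
from h import *
W(.4980,.2754,.14,-5.3)
E
```

```text
shift [0.0751 0.4203 0.0025] twist -0.181
```

Emit:
{"api": "step_arm", "payload": {"plan": [[0.8, 0.01, 0.06, 0, -0.09], [0.8, 0.02, 0.12, 0, -0.181], [0.8, 0.03, 0.18, 0, -0.181], [0.8, 0.04, 0.24, 0, -0.181], [0.8, 0.05, 0.3, 0, -0.181], [0.8, 0.063, 0.36, 0, -0.181], [0.8, 0.075, 0.42, 0, -0.181], [0.8, 0.075, 0.42, 0, -0.181], [0.8, 0.075, 0.42, 0, -0.181], [0.8, 0.075, 0.42, 0.04, -0.181], [0.8, 0.075, 0.42, 0.08, -0.181], [0.8, 0.075, 0.42, 0.11, -0.181], [0.8, 0.075, 0.42, 0.128, -0.181], [0.8, 0.075, 0.42, 0.13, -0.181], [0.8, 0.075, 0.42, 0.13, -0.181]]}}

```text
time: 10.32
tool_pos: [0.4973, 0.2744, 0.0116]
tool_rot: [-3.141, -0.001, 3.047]
contact_force: [-0.1, -0.1, -1.1]
opening: 0.0296
grip_force: 15.0
```

Emit:
{"api": "step_arm", "payload": {"plan": [[0.13, 0, 0, 0.0, 0], [0.13, 0, 0, 0.0, 0], [0.13, 0, 0, 0, 0], [0.13, 0, 0, -0.05, 0], [0.13, 0, 0, -0.11, 0], [0.13, 0, 0, -0.13, 0], [0.13, 0, 0, -0.13, 0]]}}

```text
time: 11.2
tool_pos: [0.4981, 0.276, 0.1435]
tool_rot: [3.14, 0.004, 3.049]
contact_force: [0.1, -0.2, -0.8]
opening: 0.0401
grip_force: 0.0
```

```bash
python3 - <<'E'
from h import *
W(.614,-.1077,.16,-5.5)
E
```

```text
shift [-0.151  -0.3713 -0.0166] twist 0.003
```

Emit:
{"api": "step_arm", "payload": {"plan": [[-0.2, 0, -0.06, 0, 0], [-0.2, 0, -0.12, 0, 0], [-0.2, 0, -0.18, 0, 0], [-0.2, -0.0, -0.24, 0, 0], [-0.2, -0.02, -0.3, 0, 0], [-0.2, -0.07, -0.35, 0, 0], [-0.2, -0.12, -0.371, -0.016, 0], [-0.2, -0.151, -0.371, -0.016, 0], [-0.2, -0.151, -0.371, -0.016, 0], [-0.2, -0.151, -0.371, -0.016, 0]]}}

```text
time: 12.45
tool_pos: [0.6117, -0.1072, 0.1558]
tool_rot: [3.141, -0.004, 3.049]
contact_force: [0.8, -0.2, -0.3]
opening: 0.055
grip_force: 0.0
```

```bash
python3 - <<'E'
from cov import *
c=snap('top','t2.png',(120,90,420,260),2.6); P=cloud(c);z=P[...,2];ok=c['range_z']>.3
m=box(c,(205,215,340,310))&ok&(z>.02)&(z<.038)
k=cv2.connectedComponents(m.astype(np.uint8))[1]
for i in range(1,k.max()+1):
    q=k==i
    if q.sum()>80: print('carton',rect(P,q),q.sum(),np.median(z[q]))
c=snap('side','s2.png')
covers(c,dict(a=(445,330,535,395),b=(445,425,548,500)))
W(.614,-.1077,.0135,-5.5)
E
```

```text
carton (array([503.1, 274.1]), array([68.5, 31.3]), -5.8) 292 0.03234061511996678
carton (array([485.3, 156.3]), array([79.6, 30.6]), -5.3) 345 0.032215729887044735
a plate 1263 (array([ 614.6, -109. ]), array([142.4, 111.5]), -6.4) [ 0.6127 -0.1103] (array([ 0.6138, -0.1082]), np.float64(-4.98))
a grip 115 (array([ 612.9, -107.8]), array([48.5, 20.8]), -0.8) [ 0.6125 -0.1096] (array([ 0.6134, -0.1085]), np.float64(-5.9))
b plate 1598 (array([ 615.8, -293.9]), array([141.1, 106.6]), -1.6) [ 0.6123 -0.2936] (array([ 0.6159, -0.2932]), np.float64(-0.6))
b grip 148 (array([ 616.3, -292.7]), array([49.9, 17.2]), -1.5) [ 0.616  -0.2942] (array([ 0.6162, -0.2926]), np.float64(-0.61))
shift [-0.0024 -0.0004  0.1435] twist 0.004
```

View pics/t2.png

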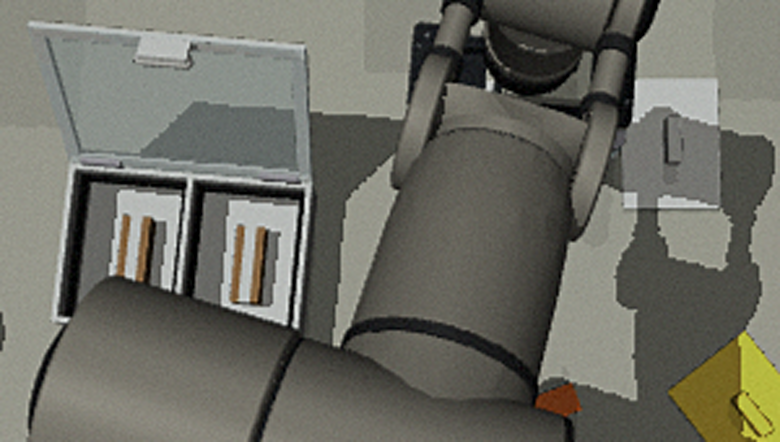

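Both cartons lie flat in their wells. Cover b has been knocked to about (0.616, -0.293). Cover a hasn't moved, so I'll grasp it high on its grip, keeping the gripper body above the jar.

Emit:
{"api": "step_arm", "payload": {"plan": [[-0.2, -0.0024, -0.001, 0.06, 0.004], [-0.2, -0.0024, -0.001, 0.11, 0.004], [-0.2, -0.0024, -0.001, 0.135, 0.004], [-0.2, -0.0024, -0.001, 0.1435, 0.004], [-0.2, -0.0024, -0.001, 0.1435, 0.004], [-0.2, -0.0024, -0.001, 0.1435, 0.004]]}}

```text
time: 13.3
tool_pos: [0.6164, -0.1092, 0.0159]
tool_rot: [-3.141, 0.003, 3.045]
contact_force: [0.2, -0.1, -0.2]
opening: 0.0549
grip_force: 0.0
```

Emit:
{"api": "step_arm", "payload": {"plan": [[0.95, 0, 0, 0, 0], [0.95, 0, 0, 0, 0], [0.95, 0, 0, 0, 0], [0.95, 0, 0, 0, 0], [0.95, 0, 0, 0, 0], [0.95, 0, 0, 0, 0], [0.95, 0, 0, -0.01, 0], [0.95, 0, 0, -0.02, 0]], "grip_force": 30}}

```text
time: 14.3
tool_pos: [0.6156, -0.1091, 0.0349]
tool_rot: [3.142, 0.0, 3.045]
contact_force: [-0.6, 1.1, -1.1]
opening: 0.0157
grip_force: 30.0
```

```bash
python3 - <<'E'
from h import *
W(.4878,.1563,.16,-5.3)
E
```

```text
shift [ 0.1528  0.2518 -0.1251] twist -0.004
```

Emit:
{"api": "step_arm", "payload": {"plan": [[0.95, 0, 0, -0.04, 0], [0.95, 0, 0, -0.08, 0], [0.95, 0.04, 0, -0.12, 0], [0.95, 0.08, 0.0, -0.125, 0], [0.95, 0.12, 0.04, -0.125, 0], [0.95, 0.153, 0.08, -0.125, 0], [0.95, 0.153, 0.12, -0.125, 0], [0.95, 0.153, 0.17, -0.125, 0], [0.95, 0.153, 0.22, -0.125, 0], [0.95, 0.153, 0.252, -0.125, 0], [0.95, 0.153, 0.252, -0.125, 0], [0.95, 0.153, 0.252, -0.1, 0], [0.95, 0.153, 0.252, -0.1, 0]]}}

```text
time: 15.92
tool_pos: [0.4864, 0.1556, 0.1334]
tool_rot: [-3.141, -0.003, 3.044]
contact_force: [-0.5, -1.4, -0.7]
opening: 0.016
grip_force: 30.0
```

```bash
python3 - <<'E'
from h import *
c=snap('side','s3.png',(230,90,380,205),5.2); P=cloud(c);z=P[...,2];ok=c['range_z']>.3
m=box(c,(370,150,470,280))&ok
for lo,hi in((.060,.074),(.115,.135)):
    q=m&(z>lo)&(z<hi);print(lo,rect(P,q),q.sum(),fitbox(P,q,.142,.106,[.488,.156,-.09])[:2])
W(.4878,.1563,.07,-5.3)
E
```

```text
0.06 (array([492.3, 216.9]), array([254.9, 174.5]), 85.4) 542 (array([0.4909, 0.1949]), np.float64(-5.86))
0.115 (array([509.8, 218.6]), array([245.9, 178.1]), 83.2) 938 (array([0.5044, 0.1709]), np.float64(5.77))
shift [-0.0006  0.0006  0.0644] twist -0.005
```

View pics/s3.png

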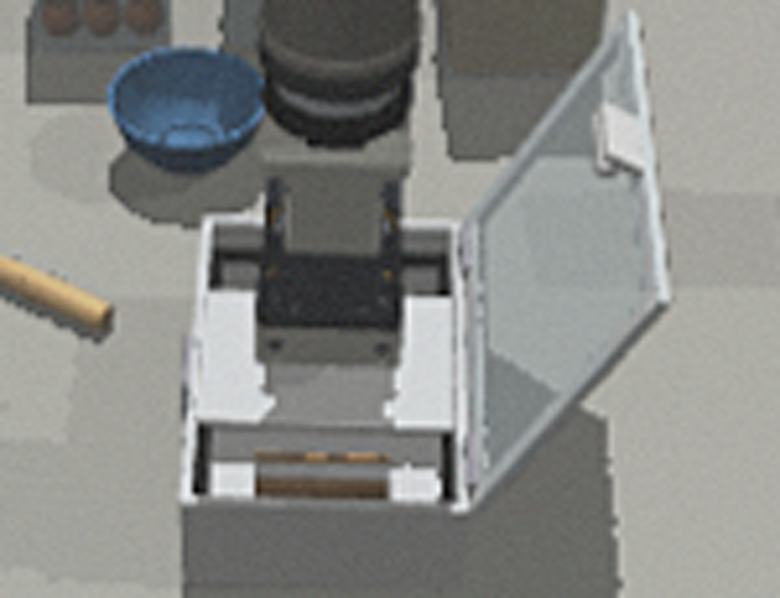

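The cover is held level over the right well. I'll check where its plate really is before lowering.

```bash
python3 - <<'E'
from h import *
c=dict(np.load('side.npz')); P=cloud(c);z=P[...,2];im=c['img'].astype(int)
q=np.zeros_like(z,bool);q[143:175,264:319]=1
q&=(z>.112)&(z<.138);print(q.sum(),np.median(z[q]))
k=cv2.connectedComponents(q.astype(np.uint8),connectivity=4)[1];q=k==np.bincount(k[k>0]).argmax()
print(rect(P,q),q.sum(),np.median(z[q]),fitbox(P,q,.142,.106,[.488,.156,-.09]))
R=np.array([np.cos(np.radians(-5.3)),np.sin(np.radians(-5.3))]);Y=np.array([-R[1],R[0]])
e=(P[q][:,:2]-[.4878,.1563]);print(np.percentile(e@R,[.5,2,98,99.5]).round(4),np.percentile(e@Y,[.5,2,98,99.5]).round(4))
# keeper rim in the same camera
m=np.zeros_like(z,bool);m[120:192,262:322]=1;m&=(z>.06)&(z<.074);e=P[m][:,:2]-[.493,.2161]
print(np.percentile(e@R,[.5,2,50,98,99.5]).round(4),np.percentile(e@Y,[.5,2,98,99.5]).round(4))
f=e[(e@R<-.065)];print('front',(f@R).mean(),(f@R).min(),(f@R).max(),len(f))
E
```

```text
883 0.12414081667740953
(array([484.5, 153.4]), array([142. , 109.2]), -6.0) 883 0.12414081667740953 (array([0.4848, 0.1538]), np.float64(-5.64), np.float64(8.75308997953455))
[-0.0731 -0.0714  0.0672  0.0681] [-0.0556 -0.0544  0.0465  0.0502]
[-0.087  -0.0838  0.0186  0.0823  0.0838] [-0.1264 -0.1249  0.123   0.125 ]
front -0.07839634352542231 -0.08811752990861023 -0.06523209113810241 154
```

Emit:
{"api": "step_arm", "payload": {"plan": [[0.95, -0.001, 0.0012, 0, 0], [0.95, -0.001, 0.0012, 0.0, 0], [0.95, -0.001, 0.0012, 0.0, 0], [0.95, -0.001, 0.0012, 0.025, 0], [0.95, -0.001, 0.0012, 0.04, 0], [0.95, -0.001, 0.0012, 0.05, 0], [0.95, -0.001, 0.0012, 0.058, 0], [0.95, -0.001, 0.0012, 0.064, 0], [0.95, -0.001, 0.0012, 0.068, 0], [0.95, -0.001, 0.0012, 0.068, 0], [0.95, -0.001, 0.0012, 0.068, 0]]}}

```text
time: 17.35
tool_pos: [0.4889, 0.1577, 0.0665]
tool_rot: [3.141, 0.001, 3.045]
contact_force: [0.7, 0.3, -0.6]
opening: 0.0155
grip_force: 30.0
```

Emit:
{"api": "step_arm", "payload": {"plan": [[0.95, 0, 0, 0.002, 0], [0.95, 0, 0, 0.004, 0], [0.95, 0, 0, 0.006, 0], [0.95, 0, 0, 0.008, 0], [0.95, 0, 0, 0.01, 0], [0.95, 0, 0, 0.01, 0]]}}

```text
time: 18.1
tool_pos: [0.4887, 0.1577, 0.0562]
tool_rot: [3.141, 0.0, 3.045]
contact_force: [-0.0, 0.8, 2.4]
opening: 0.0156
grip_force: 30.0
```

Emit:
{"api": "step_arm", "payload": {"plan": [[0.95, 0, 0, 0.001, 0], [0.95, 0, 0, 0.002, 0], [0.95, 0, 0, 0.003, 0], [0.95, 0, 0, 0.004, 0], [0.95, 0, 0, 0.005, 0], [0.95, 0, 0, 0.005, 0]]}}

```text
time: 18.85
tool_pos: [0.4888, 0.1577, 0.0539]
tool_rot: [3.141, 0.002, 3.045]
contact_force: [-9.1, -2.0, 29.8]
opening: 0.0155
grip_force: 30.0
```

Emit:
{"api": "step_arm", "payload": {"plan": [[0.95, 0, 0, -0.003, 0], [0.2, 0, 0, -0.003, 0], [0.2, 0, 0, -0.003, 0], [0.2, 0, 0, -0.003, 0], [0.2, 0, 0, -0.04, 0], [0.2, 0, 0, -0.06, 0], [0.2, 0, 0, -0.06, 0], [0.2, 0, 0, -0.06, 0]]}}

```text
time: 19.85
tool_pos: [0.4881, 0.1575, 0.1102]
tool_rot: [-3.141, -0.001, 3.045]
contact_force: [0.2, 0.1, -0.6]
opening: 0.037
grip_force: 0.0
```

```bash
cat > lev.py <<'E'
from h import *
def level(ctr,cam='side'):
    c=read_camera(cam);P=cloud(c);z=P[...,2];ok=c['range_z']>.3
    t=np.radians(-5.3);X=np.array([np.cos(t),np.sin(t)]);Y=np.array([-X[1],X[0]]);e=P[...,:2]-ctr;u=e@X;v=e@Y
    q=ok&(abs(u)<.062)&(abs(v)<.044)&((abs(u)>.03)|(abs(v)>.014))&(z>.03)&(z<.062)
    A=np.c_[u[q],v[q],np.ones(q.sum())];s=np.linalg.lstsq(A,z[q],rcond=None)[0];r=abs(z[q]-A@s)<.004
    s=np.linalg.lstsq(A[r],z[q][r],rcond=None)[0];print(cam,q.sum(),'slopes mm over plate',s[0]*142,s[1]*106,'z',s[2]*1000)
E
python3 - <<'E'
from lev import *
level([.4875,.1564]);level([.4875,.1564],'top');snap('side','s4.png',(230,90,380,205),5.2)
E
```

```text
side 583 slopes mm over plate -0.1448087769945627 -0.6563944149407598 z 44.95310498809824
top 167 slopes mm over plate -0.3558286428234396 0.4183583002867995 z 45.506301496344484
```

View pics/s4.png

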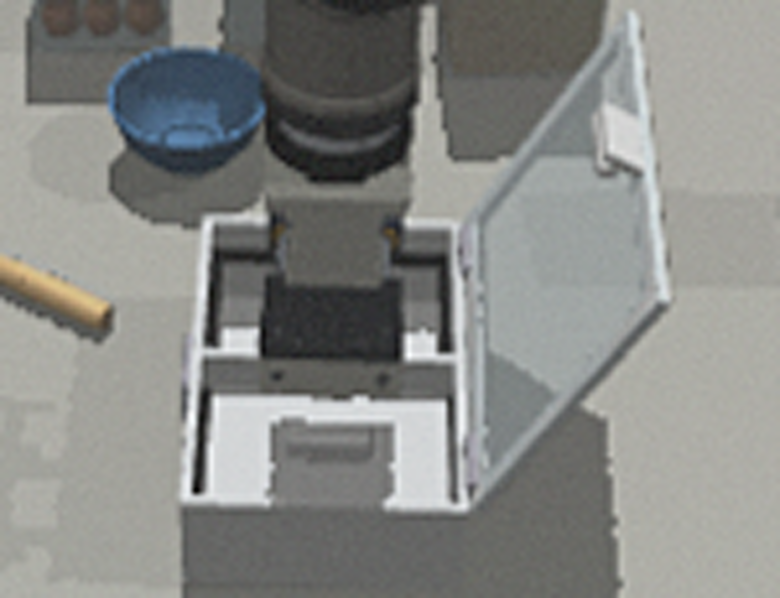

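The right cover sits level at 45 mm, so its frame is fully down. Next is cover b.

```bash
python3 - <<'E'
from cov import *
covers(read_camera('top'),dict(b=(500,150,600,270)));covers(read_camera('side'),dict(b=(440,410,570,505)))
W(.617,-.2925,.16,-.7)
E
```

```text
b plate 1434 (array([ 617.3, -290.9]), array([142.2, 106.8]), -1.0) [ 0.6177 -0.2902] (array([ 0.6172, -0.291 ]), np.float64(-0.84))
b grip 106 (array([ 616.5, -291.1]), array([47.5, 15.2]), -1.8) [ 0.6165 -0.2907] (array([ 0.6176, -0.2911]), np.float64(-2.83))
b plate 1721 (array([ 616.6, -292.7]), array([141.6, 106.6]), -0.8) [ 0.6148 -0.2949] (array([ 0.6166, -0.2928]), np.float64(-0.84))
b grip 147 (array([ 616.6, -292.7]), array([50.4, 18. ]), 1.2) [ 0.6165 -0.2941] (array([ 0.6166, -0.2928]), np.float64(0.74))
shift [-0.1715 -0.4355 -0.0496] twist -0.085
```

Emit:
{"api": "step_arm", "payload": {"plan": [[-0.2, 0, -0.06, -0.05, 0], [-0.2, 0, -0.12, -0.05, 0], [-0.2, 0, -0.18, -0.05, 0], [-0.2, -0.03, -0.24, -0.05, -0.085], [-0.2, -0.07, -0.3, -0.05, -0.085], [-0.2, -0.11, -0.35, -0.05, -0.085], [-0.2, -0.15, -0.4, -0.05, -0.085], [-0.2, -0.1715, -0.435, -0.05, -0.085], [-0.2, -0.1715, -0.435, -0.05, -0.085], [-0.2, -0.1715, -0.435, -0.05, -0.085], [-0.2, -0.1715, -0.435, -0.05, -0.085]]}}

```text
time: 21.48
tool_pos: [0.6171, -0.2906, 0.1614]
tool_rot: [3.141, -0.0, 3.131]
contact_force: [-0.2, 0.8, 0.1]
opening: 0.0553
grip_force: 0.0
```

```bash
python3 - <<'E'
from cov import *
covers(read_camera('side'),dict(b=(440,410,570,505)))
W(.617,-.2917,.0135,-.8)
E
```

```text
b plate 1571 (array([ 616.3, -292.4]), array([141.8, 108.4]), -0.5) [ 0.6114 -0.2975] (array([ 0.6165, -0.2927]), np.float64(-0.12))
b grip 144 (array([ 617. , -292.4]), array([49.8, 17.9]), -1.3) [ 0.6161 -0.2939] (array([ 0.617 , -0.2928]), np.float64(-1.75))
shift [ 0.0002 -0.0012  0.1482] twist 0.003
```

Emit:
{"api": "step_arm", "payload": {"plan": [[-0.2, 0, -0.001, 0.06, 0], [-0.2, 0, -0.001, 0.11, 0], [-0.2, 0, -0.001, 0.138, 0], [-0.2, 0, -0.001, 0.1475, 0], [-0.2, 0, -0.001, 0.1475, 0], [-0.2, 0, -0.001, 0.1475, 0], [0.95, 0, -0.001, 0.1475, 0], [0.95, 0, -0.001, 0.1475, 0], [0.95, 0, -0.001, 0.1475, 0], [0.95, 0, -0.001, 0.1475, 0], [0.95, 0, -0.001, 0.1475, 0], [0.95, 0, -0.001, 0.1475, 0], [0.95, 0, -0.001, 0.135, 0], [0.95, 0, -0.001, 0.12, 0]], "grip_force": 30}}

```text
time: 23.28
tool_pos: [0.6173, -0.2929, 0.0419]
tool_rot: [3.141, -0.0, 3.13]
contact_force: [-0.4, 0.1, -0.3]
opening: 0.0154
grip_force: 30.0
```

```bash
python3 - <<'E'
from h import *
W(.4998,.2772,.16,-5.3)
E
```

```text
shift [ 0.1242  0.5687 -0.1179] twist 0.081
```

Emit:
{"api": "step_arm", "payload": {"plan": [[0.95, 0, 0, -0.05, 0], [0.95, 0, 0, -0.1, 0], [0.95, 0.03, 0.03, -0.118, 0.08], [0.95, 0.07, 0.07, -0.118, 0.081], [0.95, 0.11, 0.11, -0.118, 0.081], [0.95, 0.124, 0.16, -0.118, 0.081], [0.95, 0.124, 0.22, -0.118, 0.081], [0.95, 0.124, 0.28, -0.118, 0.081], [0.95, 0.124, 0.34, -0.118, 0.081], [0.95, 0.124, 0.4, -0.118, 0.081], [0.95, 0.124, 0.46, -0.118, 0.081], [0.95, 0.124, 0.52, -0.118, 0.081], [0.95, 0.124, 0.5685, -0.118, 0.081], [0.95, 0.124, 0.5685, -0.118, 0.081], [0.95, 0.124, 0.5685, -0.09, 0.081], [0.95, 0.124, 0.5685, -0.09, 0.081], [0.95, 0.124, 0.5685, -0.09, 0.081]]}}

```text
time: 25.4
tool_pos: [0.5007, 0.2765, 0.1325]
tool_rot: [3.141, 0.001, 3.048]
contact_force: [0.7, -0.2, -1.2]
opening: 0.0156
grip_force: 30.0
```

```bash
python3 - <<'E'
from h import *
c=read_camera('side'); P=cloud(c);z=P[...,2]
q=np.zeros_like(z,bool);q[115:172,260:323]=1
q&=(z>.112)&(z<.134)&(P[...,0]<.59)
k=cv2.connectedComponents(q.astype(np.uint8),connectivity=4)[1];q=k==np.bincount(k[k>0]).argmax()
print(rect(P,q),q.sum(),np.median(z[q]),fitbox(P,q,.142,.106,[.499,.276,-.09]))
W(.4998,.2772,.068,-5.3)
E
```

```text
(array([500.5, 276.1]), array([142. , 110.3]), -5.4) 788 0.1238550755305956 (array([0.5004, 0.2751]), np.float64(-5.76), np.float64(12.603405152200214))
shift [0.0012 0.0004 0.0646] twist -0.001
```

Emit:
{"api": "step_arm", "payload": {"plan": [[0.95, 0.002, 0.0004, 0, 0], [0.95, 0.002, 0.0004, 0.0, 0], [0.95, 0.002, 0.0004, 0.025, 0], [0.95, 0.002, 0.0004, 0.04, 0], [0.95, 0.002, 0.0004, 0.05, 0], [0.95, 0.002, 0.0004, 0.058, 0], [0.95, 0.002, 0.0004, 0.064, 0], [0.95, 0.002, 0.0004, 0.066, 0], [0.95, 0.002, 0.0004, 0.066, 0]]}}

```text
time: 26.58
tool_pos: [0.4982, 0.2777, 0.0654]
tool_rot: [3.141, 0.0, 3.049]
contact_force: [-0.8, -0.2, -0.9]
opening: 0.0157
grip_force: 30.0
```

Emit:
{"api": "step_arm", "payload": {"plan": [[0.95, 0, 0, 0.002, 0], [0.95, 0, 0, 0.004, 0], [0.95, 0, 0, 0.006, 0], [0.95, 0, 0, 0.008, 0], [0.95, 0, 0, 0.01, 0], [0.95, 0, 0, 0.01, 0]]}}

```text
time: 27.32
tool_pos: [0.4982, 0.2777, 0.0552]
tool_rot: [3.141, 0.0, 3.049]
contact_force: [-1.4, -0.3, 2.9]
opening: 0.0156
grip_force: 30.0
```

Emit:
{"api": "step_arm", "payload": {"plan": [[0.95, 0, 0, 0.001, 0], [0.95, 0, 0, 0.002, 0], [0.95, 0, 0, 0.003, 0], [0.95, 0, 0, 0.004, 0], [0.95, 0, 0, 0.0045, 0], [0.95, 0, 0, 0.0045, 0]]}}

```text
time: 28.08
tool_pos: [0.4983, 0.2777, 0.0534]
tool_rot: [3.141, 0.002, 3.049]
contact_force: [-7.5, -3.7, 24.7]
opening: 0.015
grip_force: 30.0
```

Emit:
{"api": "step_arm", "payload": {"plan": [[0.95, 0, 0, -0.003, 0], [0.2, 0, 0, -0.003, 0], [0.2, 0, 0, -0.003, 0], [0.2, 0, 0, -0.003, 0], [0.2, 0, 0, -0.04, 0], [0.2, 0, 0, -0.09, 0], [0.4, 0, -0.06, -0.13, 0], [0.95, 0, -0.12, -0.14, 0], [1, 0, -0.18, -0.14, 0], [1, 0, -0.24, -0.14, 0], [1, 0, -0.29, -0.14, 0], [1, 0, -0.34, -0.14, 0], [1, 0, -0.34, -0.14, 0], [1, 0, -0.34, -0.14, 0]]}}

```text
time: 29.82
tool_pos: [0.4665, -0.0606, 0.1905]
tool_rot: [3.141, -0.0, 3.048]
contact_force: [0.1, -0.2, 0.1]
opening: 0.0001
grip_force: 0.0
```

```bash
python3 - <<'E'
from lev import *
for cam in('side','top'): level([.4875,.1564],cam);level([.4985,.2758],cam)
c=snap('side','s5.png',(230,90,380,205),5.2)
W(.697,-.05,.2,-5.3);W(.697,.197,.2,-5.3)
P=cloud(c);z=P[...,2]
K=np.array([.493,.2161]);t=np.radians(-5.3);X=np.array([np.cos(t),np.sin(t)]);Y=np.array([-X[1],X[0]])
u=(P[...,:2]-K)@X;v=(P[...,:2]-K)@Y
m=(c['range_z']>.3)&(abs(v)<.13)&(u>.09)&(u<.22)&(z>.08)
for a in np.arange(.09,.25,.02):
    q=m&(z>a)&(z<a+.02);print(a,q.sum(),np.percentile(u[q],[1,50,99]).round(3) if q.sum() else '')
E
```

```text
side 168 slopes mm over plate 0.07257386890856155 0.4236081266759616 z 44.941460895345564
side 67 slopes mm over plate -0.18782681499770099 -0.7536017553106259 z 45.016644971097264
top 1300 slopes mm over plate -0.437424812186871 0.12174845765655638 z 45.49058490105494
top 1289 slopes mm over plate -0.1733611506890253 0.2549935014084641 z 45.59887476465114
shift [-0.2285  0.0307 -0.0094] twist 0.002
shift [-0.2061  0.2767 -0.0093] twist 0.002
0.09 254 [0.09  0.096 0.103]
0.11 258 [0.1   0.107 0.114]
0.13 268 [0.111 0.117 0.124]
0.15000000000000002 275 [0.121 0.128 0.136]
0.17 290 [0.132 0.138 0.146]
0.19 236 [0.143 0.149 0.158]
0.21000000000000002 361 [0.139 0.161 0.17 ]
0.23 88 [0.138 0.147 0.162]
```

View pics/s5.png

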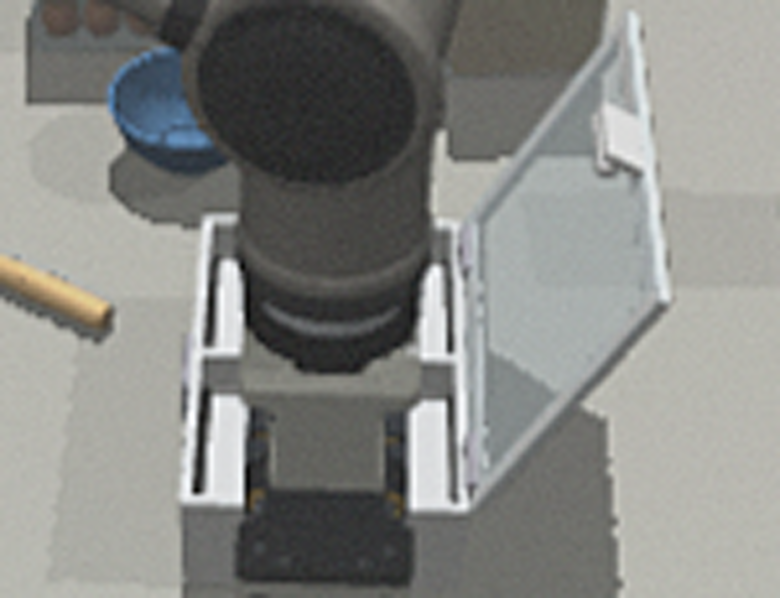

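Both covers read level at 45 mm, and the lid edge is at about u = 0.17, z = 0.22 in the keeper frame. I'll go round behind the lid.

Emit:
{"api": "step_arm", "payload": {"plan": [[1, -0.05, 0, -0.01, 0], [1, -0.1, 0, -0.01, 0], [1, -0.15, 0, -0.01, 0], [1, -0.2, 0.0, -0.01, 0], [1, -0.23, 0.0, -0.01, 0], [1, -0.23, 0.0, -0.01, 0], [1, -0.23, 0.0, -0.01, 0]]}}

```text
time: 30.95
tool_pos: [0.695, -0.0814, 0.2003]
tool_rot: [3.141, -0.001, 3.05]
contact_force: [-0.7, 0.6, -0.8]
opening: 0.0007
grip_force: 0.0
```

```bash
python3 - <<'E'
from h import *
W(.697,.197,.2,-5.3)
E
```

```text
shift [0.0235 0.2774 0.0004] twist 0.001
```

Emit:
{"api": "step_arm", "payload": {"plan": [[1, 0, 0.05, 0, 0], [1, 0, 0.1, 0, 0], [1, 0, 0.15, 0, 0], [1, 0, 0.2, 0, 0], [1, 0.0, 0.25, 0, 0], [1, 0.01, 0.277, 0, 0], [1, 0.02, 0.277, 0, 0], [1, 0.02, 0.277, 0, 0], [1, 0.02, 0.277, 0, 0]]}}

```text
time: 32.08
tool_pos: [0.7013, 0.1949, 0.2015]
tool_rot: [3.141, 0.001, 3.048]
contact_force: [-0.6, -0.1, 0.2]
opening: 0.0005
grip_force: 0.0
```

```bash
cat > lid.py <<'E'
from h import *
K=np.array([.493,.2161]);t=np.radians(-5.3);X=np.array([np.cos(t),np.sin(t)]);Y=np.array([-X[1],X[0]])
s=observe();e=s['tool_pos'][:2]-K;print('u,v,z',(e@X).round(4),(e@Y).round(4),s['tool_pos'][2].round(4),s['contact_force'].round(1))
u0=e@X;z0=s['tool_pos'][2]
for th in (1.57,1.4,1.2,1.0,.8,.6,.45,.3,.2,.12,.08,0):
    rho=.135+.02*(1.57-th)/1.57;u=.081-rho*np.cos(th)+.006*np.sin(th)+.0095;z=.068+rho*np.sin(th)+.006*np.cos(th)
    print(th,'shift x',round(u0-u,3),'z',round(z0-z,3), 'u,z',round(u,3),round(z,3))
E
python3 lid.py
```

```text
u,v,z 0.2094 -0.0019 0.2015 [-0.6 -0.1  0.2]
1.57 shift x 0.113 z -0.002 u,z 0.096 0.203
1.4 shift x 0.136 z -0.003 u,z 0.073 0.204
1.2 shift x 0.164 z 0.001 u,z 0.045 0.2
1.0 shift x 0.191 z 0.011 u,z 0.019 0.191
0.8 shift x 0.215 z 0.025 u,z -0.006 0.176
0.6 shift x 0.237 z 0.045 u,z -0.028 0.156
0.45 shift x 0.251 z 0.063 u,z -0.041 0.138
0.3 shift x 0.262 z 0.083 u,z -0.052 0.118
0.2 shift x 0.267 z 0.097 u,z -0.058 0.104
0.12 shift x 0.271 z 0.109 u,z -0.061 0.092
0.08 shift x 0.272 z 0.115 u,z -0.063 0.086
0 shift x 0.274 z 0.127 u,z -0.064 0.074
```

Emit:
{"api": "step_arm", "payload": {"plan": [[1, 0.02, 0, 0, 0], [1, 0.035, 0, 0, 0], [1, 0.05, 0, -0.001, 0], [1, 0.065, 0, -0.002, 0], [1, 0.08, 0, -0.002, 0], [1, 0.097, 0, -0.002, 0], [1, 0.113, 0, -0.002, 0], [1, 0.125, 0, -0.003, 0], [1, 0.136, 0, -0.003, 0], [1, 0.15, 0, -0.002, 0], [1, 0.164, 0, 0.001, 0]]}}

```text
time: 33.45
tool_pos: [0.5378, 0.2105, 0.1998]
tool_rot: [3.141, 0.001, 3.048]
contact_force: [0.7, -0.8, 0.8]
opening: 0.0002
grip_force: 0.5
```

```bash
python3 - <<'E'
from h import *
snap('side','s6.png',(230,60,380,205),4)
E
python3 lid.py|head -1
```

```text
u,v,z 0.0431 -0.0013 0.1993 [ 0.1  0.1 -0.3]
```

View pics/s6.png

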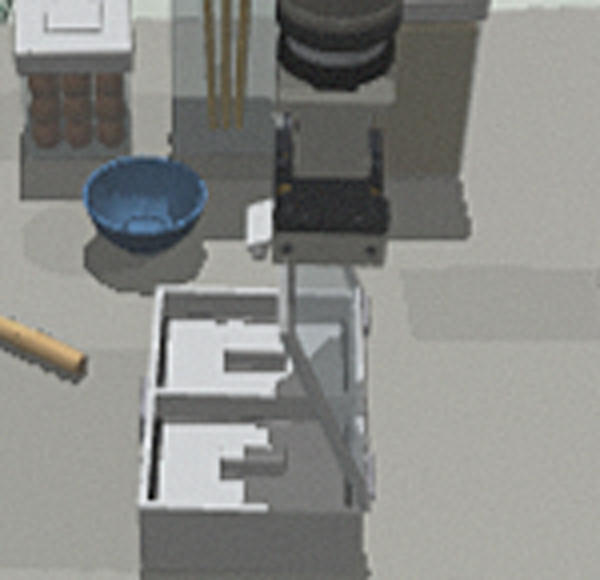

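The lid follows the fingers and is past vertical, so I'll continue along the arc.

Emit:
{"api": "step_arm", "payload": {"plan": [[1, 0.014, 0, 0.004, 0], [1, 0.027, 0, 0.01, 0], [1, 0.039, 0, 0.017, 0], [1, 0.051, 0, 0.024, 0], [1, 0.062, 0, 0.034, 0], [1, 0.073, 0, 0.044, 0], [1, 0.081, 0, 0.053, 0], [1, 0.087, 0, 0.062, 0], [1, 0.093, 0, 0.072, 0], [1, 0.098, 0, 0.082, 0], [1, 0.101, 0, 0.09, 0], [1, 0.103, 0, 0.096, 0], [1, 0.107, 0, 0.106, 0], [1, 0.107, 0, 0.106, 0]]}}

```text
time: 35.25
tool_pos: [0.4308, 0.2204, 0.0929]
tool_rot: [-3.141, -0.002, 3.049]
contact_force: [-0.2, 0.5, 0.7]
opening: 0.0005
grip_force: 0.0
```

```bash
python3 lid.py|head -1; python3 - <<'E'
from h import *
snap('side','s7.png',(230,60,380,205),4)
E
```

```text
u,v,z -0.0624 -0.0015 0.0929 [-0.2  0.5  0.7]
```

View pics/s7.png

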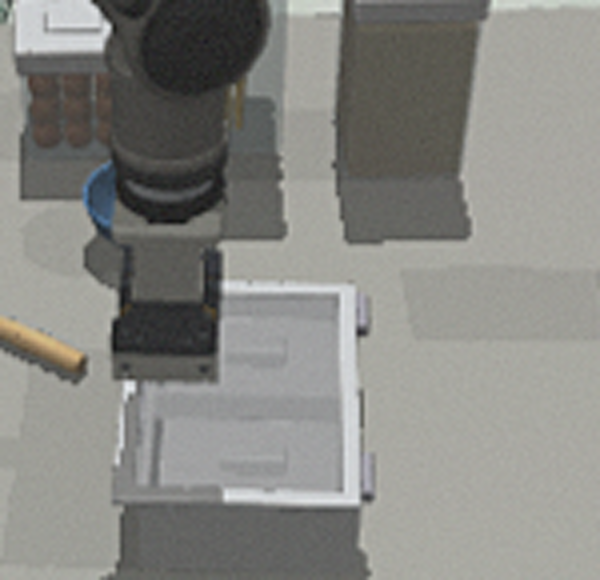

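The lid rests on the catch. I'll move to its free edge and press.

Emit:
{"api": "step_arm", "payload": {"plan": [[1, 0.008, 0, -0.004, 0], [1, 0.016, 0, -0.004, 0], [1, 0.016, 0, 0, 0], [1, 0.016, 0, 0.005, 0], [1, 0.016, 0, 0.009, 0], [1, 0.016, 0, 0.012, 0], [1, 0.016, 0, 0.015, 0], [1, 0.016, 0, 0.017, 0], [1, 0.016, 0, 0.017, 0]]}}

```text
time: 36.42
tool_pos: [0.4155, 0.222, 0.0766]
tool_rot: [3.142, -0.0, 3.049]
contact_force: [0.2, -0.1, -0.2]
opening: 0.0006
grip_force: 0.0
```

Emit:
{"api": "step_arm", "payload": {"plan": [[1, 0, 0, 0.001, 0], [1, 0, 0, 0.002, 0], [1, 0, 0, 0.003, 0], [1, 0, 0, 0.004, 0], [1, 0, 0, 0.005, 0]]}}

```text
time: 37.05
tool_pos: [0.4157, 0.2221, 0.0739]
tool_rot: [3.141, 0.001, 3.049]
contact_force: [-8.9, -3.6, 31.3]
opening: 0.0002
grip_force: 15.9
```

Emit:
{"api": "step_arm", "payload": {"plan": [[1, 0, 0, -0.02, 0], [1, 0, 0, -0.08, 0], [1, 0, 0, -0.14, 0], [1, 0, -0.06, -0.16, 0], [1, 0, -0.12, -0.16, 0], [1, 0, -0.18, -0.16, 0], [1, 0, -0.24, -0.16, 0], [1, 0, -0.29, -0.16, 0], [1, 0, -0.29, -0.16, 0], [1, 0, -0.29, -0.16, 0]]}}

```text
time: 38.3
tool_pos: [0.3886, -0.0663, 0.2316]
tool_rot: [3.141, -0.0, 3.048]
contact_force: [0.5, 0.3, -0.9]
opening: 0.0005
grip_force: 0.0
```

```bash
python3 - <<'E'
from h import *
K=np.array([.493,.2161]);t=np.radians(-5.3);X=np.array([np.cos(t),np.sin(t)]);Y=np.array([-X[1],X[0]])
for cam in('side','top'):
    c=snap(cam,cam+'8.png',scale=1.42);P=cloud(c);z=P[...,2];u=(P[...,:2]-K)@X;v=(P[...,:2]-K)@Y
    for a in((-.087,-.079),(.06,.075)):
        q=(u>a[0])&(u<a[1])&(abs(v)<.118)&(z>.055)&(z<.11);print(cam,a,q.sum(),np.percentile(z[q],[10,50,90]).round(4))
    ok=c['range_z']>.3
    if cam=='top':
        for n,b in dict(jar=(485,185,520,225),mug=(625,225,680,300)).items():
            m=box(c,b)&ok&(z>.06)&(z<.12);print(n,rect(P,m))
        m=box(c,(85,270,160,345))&ok&(z>.03)&(z<.07);print('bowl',rect(P,m))
E
```

```text
Traceback (most recent call last):
IndexError: index -1 is out of bounds for axis 0 with size 0
```

View pics/side8.png

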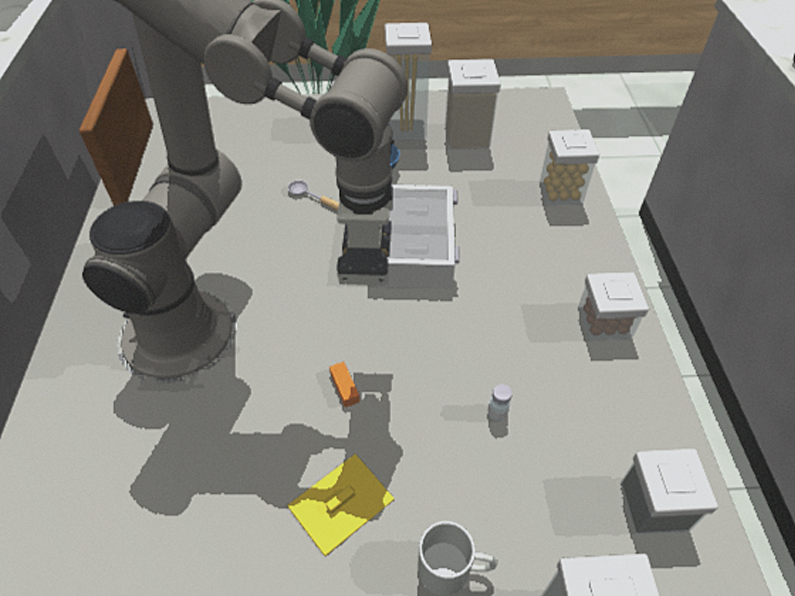

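The lid looks shut and the bystanders are in place. The arm hides the catch edge from the side camera, so I'll measure from the top.

```bash
python3 - <<'E'
from h import *
K=np.array([.493,.2161]);t=np.radians(-5.3);X=np.array([np.cos(t),np.sin(t)]);Y=np.array([-X[1],X[0]])
c=read_camera('top');P=cloud(c);z=P[...,2];u=(P[...,:2]-K)@X;v=(P[...,:2]-K)@Y;ok=c['range_z']>.3
for a in np.arange(-.105,.1,.01):
    q=ok&(u>a)&(u<a+.01)&(abs(v)<.118)&(z>.055)&(z<.11)&((abs(u)>.07)|(abs(v)>.11))
    if q.sum()>5: print(round(a,3),q.sum(),np.percentile(z[q],[10,50,90]).round(4))
for n,b in dict(jar=(485,185,520,225),mug=(625,225,680,300)).items():
    m=box(c,b)&ok&(z>.06)&(z<.12);print(n,rect(P,m))
m=box(c,(85,270,160,345))&ok&(z>.03)&(z<.07);print('bowl',rect(P,m))
E
```

```text
-0.105 183 [0.0733 0.0764 0.0791]
-0.095 352 [0.0733 0.0763 0.0791]
-0.085 354 [0.0721 0.0748 0.0776]
-0.075 190 [0.0726 0.0747 0.0772]
-0.065 21 [0.074  0.0764 0.0786]
-0.055 26 [0.0729 0.0756 0.0789]
-0.045 25 [0.0741 0.0762 0.0792]
-0.035 23 [0.0744 0.0773 0.079 ]
-0.025 26 [0.0732 0.0765 0.0797]
-0.015 21 [0.0737 0.0775 0.0802]
-0.005 23 [0.0745 0.0759 0.0781]
0.005 24 [0.0751 0.0771 0.0801]
0.015 23 [0.073  0.0762 0.0783]
0.025 23 [0.0742 0.0757 0.0777]
0.035 27 [0.0724 0.0762 0.08  ]
0.045 24 [0.0744 0.0768 0.0791]
0.055 25 [0.0737 0.0758 0.0791]
0.065 188 [0.0735 0.0764 0.0793]
0.075 246 [0.0738 0.0764 0.0795]
0.085 61 [0.0729 0.0763 0.0788]
jar (array([ 609.6, -214.6]), array([32.5, 31.8]), -51.4)
mug (array([ 492.8, -483.1]), array([101.8,  80.2]), -41.5)
bowl (array([419.5, 493.6]), array([109. , 106.1]), 89.0)
```

The lid is flat across its depth at 76 mm (shut), and the jar, mug and bowl haven't moved.

```bash
python3 -c "
from cell import *
print(hand_in())"
```

```text
the job is handed in; nothing more can be done
None
```

The job is handed in: both cartons are flat in the wells, both covers are seated level and fully home, the lid is pressed shut and stays shut, and the other items were left where they stood.

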